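Pack the pacemaker can and clamp the transit case shut

ROBOT

A 6-joint arm with a two-finger parallel gripper is mounted at the origin on the work surface. World frame = base frame: x ahead of the robot, y to its left, z up, the work surface at z = 0. Lengths are in m, angles in degrees, forces in N, time in s.
With the tool pointing down it reaches from about 0.3 to 0.85 m from the base axis. Payload 5.4 kg.
Tool frame: the origin (TCP) lies at the very end of the fingers, on their centre line; the grasp point (between the pads) lies 19 mm behind it; z points along the fingers, y is the line along which they close (so a half turn about z gives the same grasp; the last joint's range is limited). The gripper opens to 85 mm and grips with 20 to 120 N. Pads are 22 mm wide; open, the fingers measure 114 mm over their backs; the gripper's body (76 mm by 85 mm) begins 54 mm behind the grasp point. The pads swing forward as they close: fully open they stand 13 mm farther back than shut.
Start: joints at [-85.033, 9.076, 91.501, -0, 79.423, -12.038], TCP at [0.168, -0.55, 0.231] pointing down, gripper open.
Joint ranges: [-166.64, 166.64], [-54.1, 131.32], [10.49, 154.53], [-73.88, 253.88], [9.74, 151.15], [-171.62, 171.62]. Speed limits (degrees/s): [147.25, 147.25, 180, 180, 180, 180].

INTERFACE

Orientations are given as a 3x3 rotation matrix whose columns are the frame's x, y, z axes.
In Python, from workcell import sensors, eyes, hand_in, models gives the robot as it stands.
- The arm moves only by the tool move_arm, never from a script. Its argument "targets" is a list of rows, each an object of numbers: "x", "y", "z": the shift along the world's x, y, z in m; "turn": the turn about the world's z in rad. In form: [{"x": .., "y": .., "z": .., "turn": ..}, ...]. A call has 1 to 5 rows; each row shifts and turns the commanded pose from where the row before left it; what a row does not reach is not made up. A row lasts 1/12 s, in which the tool goes at most 41.7 mm and 7.16 degrees, less where a joint would pass 70% of its speed; a pose out of reach is approached as far as the arm can. A call with a gripper value outside its range is refused whole. "gripper" is the closure, from -1 (fully open) to 1 (shut), set as the call begins (left out, the last holds). The fingers move at their own pace and stop on an object; "squeeze" is the grip in N (left out, the last holds). Time passes only in rows, so rows that do not move let the fingers close. It gives the time, the measured TCP pose, the force, the opening and the grip force at its end, in the units of the state.
- sensors.state(): the state, without advancing time (a new reading comes with each control period).
- eyes.get_image(name): name is "side" or "top"; returns a dict with "image" (420x560x3 uint8, red, green, blue), "mtx" (3x3 intrinsics, pixels), "rvec" (rotation vector, rad) and "tvec" (3), from world to camera coordinates, as OpenCV has them. Camera axes: x right, y down, z forward; pixel columns grow to the right and rows downward; lengths in m; the calibration is good to about 2 mm. A picture is of the moment at which its call begins. There is no depth.
- hand_in(): hands the job in; it is judged then, once.
Trained networks look in a picture, given as the dict that the camera call returned (one of the last four; its "shot" number tells which), for a name from the list of things; names that differ only in an ending like _2 or _b are one class to them, and where a whole thing is asked for, a point or a joint stands for the part that bears it (a point fixed in the world has none). Each returns a list of dicts, best first, with "conf" (0 to 1); they miss things now and then, are a little off and sometimes report something else, mostly with a low value. They report only what shows in the picture. A call takes as long as a camera call. They do not tell look-alikes from the thing itself.
- models.spot_in(picture, query): "at" ([x, y, z] in m, in world coordinates, good to about 4 mm: the middle of the surface that is visible of it).
- models.place_of(picture, query): "at" ([x, y, z] in m, in world coordinates, good to about 4 mm: a listed point, or the origin of a listed thing).
The state is a dict: "time": time; "joints": joint angles; "qd": joint speeds; "joint_torque": joint torques, N m; "ee_pos": TCP position; "tcp_rot": TCP orientation; "wrist_force": force on the tool from outside, world axes, zero at the start; "moment": the same for the moment, N m; "grip_width": opening from 0.0 (shut) to 1.0 (fully open); "finger_force": force on a finger pad.
Only numpy, scipy, OpenCV 4.12 (cv2) and the standard library are available. Lean on these libraries where they do the work, as an engineer would, in place of code of your own. Each camera call takes 0.05 s, during which the arm holds its last target. There are 200 camera calls.

TASK

First set the pacemaker can down flat in the open steel case. Then take the lid out of the rack, lay it flat on the bench with its grip block up and let go of it, take it again by the grip block and put it fully home on the case. Last, swing the clamp arm all the way down onto the lid; drop nothing and leave the white header block and the torque driver where they lie.

Things in the scene. Friction and masses are not known exactly. Their poses are not given: they have to be found in the camera images.
- can: titanium pacemaker can, a flat rounded rectangle 66 mm (its x) x 52 mm (its y) x 12 mm thick, 70 g, lying flat on the bench. Origin: centre of its underside, z up.
- case: open steel transit case, fixed to the bench: outside 96 mm (its x) x 136 mm (its y) x 60 mm high, walls and floor 5 mm, so 86 x 126 mm inside. Origin: centre of its underside, z up. On the middle of its +x side is a bracket (up to 88 mm high, x 80 to 104 mm) that carries the clamp.
- case_floor (a point): centre of the case's inner floor, 5 mm above the bench.
- rack: grey plastic rack fixed to the bench, base 120 x 170 x 10 mm. Two pairs of end posts, up to 65 mm above the bench, form a slot along its y at its origin (x = 0) in which the lid stands on edge; an aluminium plate up to 110 mm above the bench stands 78 mm behind the slot (its +x). Origin: under the slot's middle, at bench level.
- lid: aluminium lid of the case, 300 g: flange 100 mm (x) x 140 mm (y), z 10 to 16 mm; plug under it 82 x 122 mm, z 0 to 10 mm (lowest 4 mm: 76 x 116 mm), 2 mm to spare all round in the case; grip block on top. Origin: centre of plug's underside, z towards the grip block. At the start on edge in the rack: x down, grip block facing the rack's plate, upper edge 110 mm above the bench.
- lid_handle (a point): middle of the top of the lid's grip block, which is 24 mm (lid x) x 36 mm (lid y) x 34 mm high (lid z 16 to 50 mm). With the lid home, flange on the rim, the lid's origin is 50 mm above the case's origin, long side along the case's long side, either way round.
- clamp (a joint): clamp arm angle in rad: 0 is clamped down (arm level, pointing to the case's -x over the lid's edge, its rubber foot on the lid), about 1.7 to 2.05 at the start (arm up, leaning away from the case). It stays where it is left (stiff: about 3 N at the tip).
- clamp_hinge (a point): the clamp's hinge axis (parallel to the case's y), 90 mm to the +x of the case's middle and 80 mm above the bench.
- clamp_tip (a point): free end of the clamp arm, 64 mm from the hinge; the arm is 16 mm wide and 10 mm thick, its middle line passing through the hinge; the foot under it (14 mm across) sits 53 mm from the hinge.
- header: white nylon header block, 60 x 26 x 22 mm; a bystander, leave alone. Origin: at bench level.
- driver: stainless torque driver lying on the bench, about 190 mm long, handle 30 mm thick; a bystander, leave alone. Origin: at bench level.
Things that resemble listed ones, but are neither listed nor needed, are in the scene too. Of the things like the can, leave any that is pink; of the rest the smaller one is meant.

How it is judged:
By the outcome, as a careful person would: the job done as asked, in the order asked, and still so for the second after the job is handed in, with the robot touching nothing.
It also fails if it takes over 72 s, if anything falls off the work surface, if the arm or the gripper's body presses on something with over 40 N, if the wrist force passes 120 N, or if a joint passes its speed limit or range.

## Working session

There is one attempt and no reset: what is moved stays moved. The work goes in short steps, Python scripts to look and compute and a tool call to move; the robot and the scene stay as the last step left them, time stands still between calls to the robot, and variables do not carry over. Pictures are saved under pics/ and viewed, at most 10 in all, crops included, and the job is handed in when it is done.

Besides the shell and the picture viewer there is one more tool, called after "Emit:" by a JSON object that holds its "name" and its "arguments", one argument or row to a line. move_arm: Moves the arm, as the interface text tells. Its arguments: {"type":"object","properties":{"targets":{"type":"array"},"gripper":{"type":"number"},"squeeze":{"type":"number"}},"required":["targets"]}

```bash
ls; mkdir -p pics
python3 - <<'E'
from workcell import sensors, eyes, models
import cv2
for n in ("top","side"):
    p=eyes.get_image(n); cv2.imwrite(f"pics/{n}0.png",p["image"][:,:,::-1])
    print(n,cv2.Rodrigues(p["rvec"])[0].round(3).tolist(),p["tvec"])
    for q in ("can","case","case_floor","rack","lid","lid_handle","clamp_hinge","clamp_tip","header","driver"):
        try:
            for f in (models.place_of,):
                print(q,[( [round(float(v),3) for v in d["at"]],round(float(d["conf"]),2)) for d in f(p,q)])
        except Exception as e: print(q,e)
E
```

```text
pics
top [[-0.024, -1.0, 0.005], [-0.99, 0.023, -0.138], [0.137, -0.008, -0.99]] [1.26902832e-04 5.54126990e-01 8.54556228e-01]
can [([0.497, 0.001, -0.004], 0.58), ([0.335, 0.05, 0.0], 0.57), ([0.55, -0.266, 0.14], 0.19)]
case [([0.445, -0.28, -0.002], 0.59)]
case_floor [([0.439, -0.278, 0.01], 0.58)]
rack [([0.483, 0.289, 0.001], 0.82)]
lid [([0.473, 0.286, 0.061], 0.67)]
lid_handle [([0.522, 0.287, 0.06], 0.96), ([0.439, -0.274, 0.011], 0.67), ([0.736, 0.006, 0.0], 0.17)]
clamp_hinge [([0.529, -0.27, 0.078], 0.92)]
clamp_tip [([0.549, -0.27, 0.14], 0.73)]
header [([0.67, 0.03, 0.005], 0.62)]
driver [([0.736, 0.006, -0.001], 0.65)]
side [[-0.918, -0.397, 0.016], [-0.287, 0.635, -0.718], [0.275, -0.663, -0.696]] [0.50562316 0.21808564 0.82455386]
can [([0.578, -0.131, 0.001], 0.95), ([0.339, 0.049, 0.002], 0.75), ([0.496, 0.006, -0.001], 0.71)]
case [([0.441, -0.28, -0.0], 0.59)]
case_floor [([0.44, -0.281, 0.002], 0.8), ([0.471, 0.285, 0.061], 0.65)]
rack [([0.478, 0.287, 0.001], 0.73)]
lid [([0.472, 0.289, 0.06], 0.93)]
lid_handle [([0.523, 0.291, 0.059], 0.78), ([0.668, 0.034, -0.001], 0.7)]
clamp_hinge [([0.442, -0.282, 0.004], 0.69), ([0.532, -0.271, 0.082], 0.57)]
clamp_tip [([0.552, -0.272, 0.139], 0.45)]
header [([0.668, 0.036, -0.002], 0.87)]
driver [([0.737, 0.005, 0.002], 0.78)]
```

View pics/top0.png

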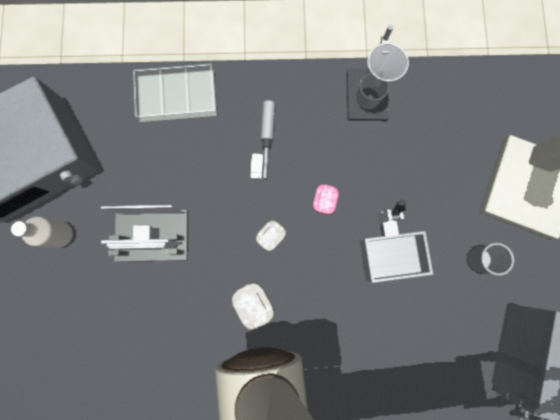

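View pics/side0.png

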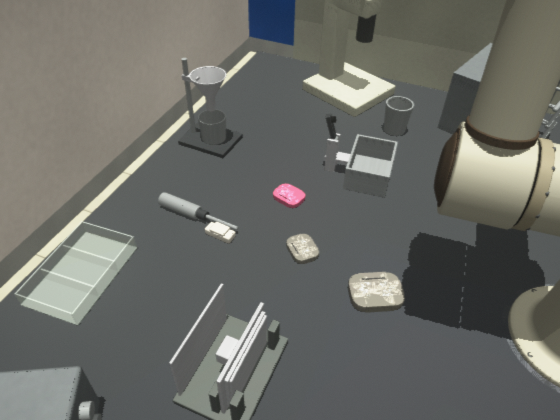

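The top image shows the pink can at (326,199), the small pale can at (271,235), which is the one I want, and a larger one at (252,306). The case is at (398,257) with the clamp above it, and the rack with the lid is at (148,238). Next I'll measure yaws in rectified views.

```bash
cat > h.py <<'E'
import numpy as np, cv2
from workcell import sensors, eyes, models, hand_in
def rect(p,c,z,half=0.1,n=400):
    """top-down view of the plane at height z about c: image up=+x, right=-y"""
    w=np.array([[c[0]+half,c[1]+half,z],[c[0]+half,c[1]-half,z],[c[0]-half,c[1]-half,z],[c[0]-half,c[1]+half,z]],float)
    q,_=cv2.projectPoints(w,p["rvec"],p["tvec"],p["mtx"],None)
    H=cv2.getPerspectiveTransform(np.float32([[0,0],[n,0],[n,n],[0,n]]),q.reshape(4,2).astype(np.float32))
    return cv2.warpPerspective(p["image"],H,(n,n),flags=cv2.INTER_CUBIC|cv2.WARP_INVERSE_MAP)
def world(px,c,half=0.1,n=400):
    px=np.atleast_2d(px); s=2*half/n
    return np.c_[c[0]+half-px[:,1]*s, c[1]+half-px[:,0]*s]
def box(p,c,z,thr,half=0.1,n=400):
    g=cv2.cvtColor(rect(p,c,z,half,n),cv2.COLOR_RGB2GRAY); m=(g>thr).astype(np.uint8)
    cs=cv2.findContours(m,cv2.RETR_EXTERNAL,cv2.CHAIN_APPROX_NONE)[0]
    k=max(cs,key=cv2.contourArea); w=world(k.reshape(-1,2),c,half,n).astype(np.float32)
    r=cv2.minAreaRect(w*1000); return r
def st():
    s=sensors.state(); return s
def find(p,q,f=models.place_of):
    return [(np.round(d["at"],4).tolist(),round(float(d["conf"]),2)) for d in f(p,q)]
E
python3 - <<'E'
from h import *
P={n:eyes.get_image(n) for n in("top","side")}
for n in P:
    for t in (90,120): print(n,"can",box(P[n],(.497,.003),.012,t,.06))
    for t in (70,90,110): print(n,"case",box(P[n],(.443,-.28),.06,t,.085))
im=np.vstack([np.hstack([rect(P[n],c,z,h,300) if n=='top' else rect(P[n],c,z,h,300) for c,z,h in(((.497,.003),.012,.05),((.45,-.28),.06,.1))]) for n in P])
im=np.hstack([im,np.vstack([cv2.resize(rect(P[n],(.5,.288),.11,.1,400),(200,200)) for n in P]+[np.zeros((200,200,3),np.uint8)])])
cv2.imwrite("pics/r.png",im[:,:,::-1])
cv2.imwrite("pics/rack.png",np.hstack([rect(P[n],(.5,.288),.11,.1,400) for n in P])[:,:,::-1])
print(P["top"]["mtx"])
E
```

```text
top can ((497.1499328613281, 3.149993896484375), (119.69998168945312, 119.69999694824219), 90.0)
top can ((499.06829833984375, 3.337627410888672), (57.88758850097656, 71.56834411621094), 46.46879577636719)
top case ((443.2124938964844, -279.7875061035156), (169.57501220703125, 169.57501220703125), 90.0)
top case ((443.2124938964844, -279.7875061035156), (169.57501220703125, 169.57501220703125), 90.0)
top case ((459.8857421875, -278.4436950683594), (139.24325561523438, 143.0978546142578), 5.998190402984619)
side can ((497.1499328613281, 3.149993896484375), (119.69998168945312, 119.69999694824219), 90.0)
side can ((498.2518615722656, 5.350032806396484), (53.79991149902344, 67.1978530883789), 46.08094787597656)
side case ((443.2124938964844, -279.7875061035156), (169.57501220703125, 169.57501220703125), 90.0)
side case ((443.21246337890625, -279.7874755859375), (169.57498168945312, 169.57498168945312), 90.0)
side case ((456.64923095703125, -276.2265319824219), (130.40060424804688, 141.75750732421875), 5.8955254554748535)
[[386.79316187   0.         276.96744054]
 [  0.         386.79316187 210.26510435]
 [  0.           0.           1.        ]]
```

View pics/r.png

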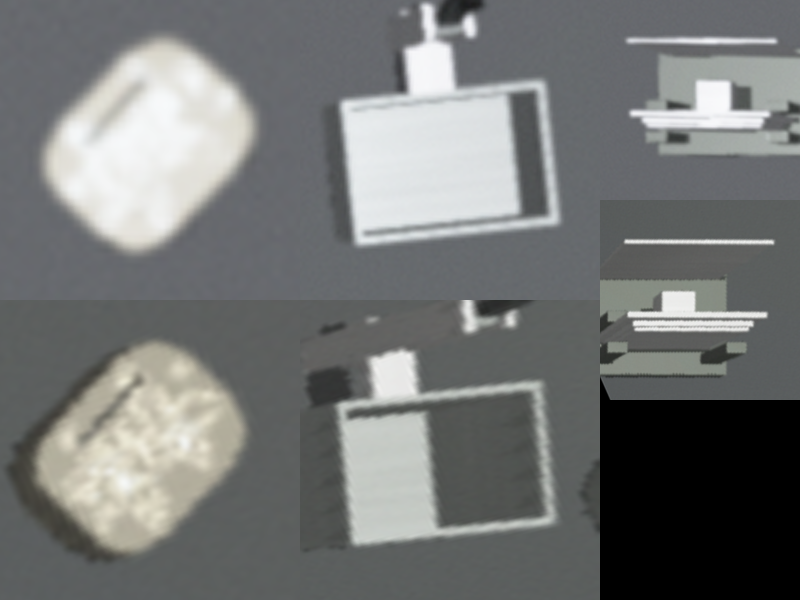

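View pics/rack.png

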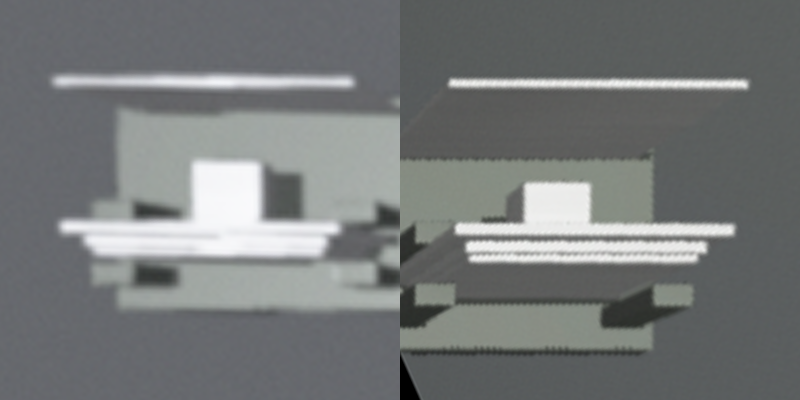

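Rectified measurements:

| Thing | Centre (m) | Yaw and other measures |
|---|---|---|
| Can | (0.4985, 0.0045) | short axis at +46° |
| Case | (0.442, -0.279) | +6° |
| Lid flange | upper edge at x 0.486, y 0.289 | about 0°, grip block spans x 0.489–0.523 |

Next I'll read the tool yaw and work out the approach to the can.

Run:
```python
from h import *
s=st(); R=np.array(s["tcp_rot"])
print(s["time"],s["ee_pos"],R.round(3).tolist(),s["grip_width"],np.degrees(np.arctan2(R[1,1],R[0,1])), s["wrist_force"])
```

```text
1.2 [ 0.16814955 -0.54985073  0.2312943 ] [[0.956, 0.292, 0.0], [0.292, -0.956, -0.0], [0.0, 0.0, -1.0]] 1.0012913100604948 -72.99496090860215 [0.01569723 0.6612468  0.2155795 ]
```

Emit:
{"name": "move_arm", "arguments": {
  "targets": [
    {"x": 0.0165, "y": 0.0277, "z": 0, "turn": -0.053},
    {"x": 0.0165, "y": 0.0277, "z": 0, "turn": -0.053},
    {"x": 0.0165, "y": 0.0277, "z": 0, "turn": -0.053},
    {"x": 0.0165, "y": 0.0277, "z": 0, "turn": -0.053},
    {"x": 0.0165, "y": 0.0277, "z": 0, "turn": -0.053}
  ],
  "gripper": -1
}}

```text
time: 1.62
ee_pos: [0.2511, -0.41, 0.2313]
tcp_rot: [[1.0, 0.029, 0.0], [0.029, -1.0, -0.0], [0.0, 0.0, -1.0]]
wrist_force: [1.5, 0.3, -0.5]
grip_width: 1.0
finger_force: 0.0
```

Emit:
{"name": "move_arm", "arguments": {
  "targets": [
    {"x": 0.0165, "y": 0.0277, "z": 0, "turn": -0.053},
    {"x": 0.0165, "y": 0.0277, "z": 0, "turn": -0.053},
    {"x": 0.0165, "y": 0.0277, "z": 0, "turn": -0.053},
    {"x": 0.0165, "y": 0.0277, "z": 0, "turn": -0.053},
    {"x": 0.0165, "y": 0.0277, "z": 0, "turn": -0.053}
  ]
}}

```text
time: 2.03
ee_pos: [0.3337, -0.2715, 0.2315]
tcp_rot: [[0.972, -0.234, 0.0], [-0.234, -0.972, -0.001], [0.001, 0.0, -1.0]]
wrist_force: [0.3, -0.1, 0.0]
grip_width: 1.002
finger_force: 0.0
```

Emit:
{"name": "move_arm", "arguments": {
  "targets": [
    {"x": 0.0165, "y": 0.0277, "z": 0, "turn": -0.053},
    {"x": 0.0165, "y": 0.0277, "z": 0, "turn": -0.053},
    {"x": 0.0165, "y": 0.0277, "z": 0, "turn": -0.053},
    {"x": 0.0165, "y": 0.0277, "z": 0, "turn": -0.053},
    {"x": 0.0165, "y": 0.0277, "z": 0, "turn": -0.053}
  ]
}}

```text
time: 2.45
ee_pos: [0.4163, -0.1329, 0.2316]
tcp_rot: [[0.877, -0.48, 0.001], [-0.48, -0.877, -0.0], [0.001, 0.0, -1.0]]
wrist_force: [1.9, -1.1, -0.8]
grip_width: 1.001
finger_force: 0.0
```

Emit:
{"name": "move_arm", "arguments": {
  "targets": [
    {"x": 0.0165, "y": 0.0277, "z": -0.02, "turn": -0.053},
    {"x": 0.0165, "y": 0.0277, "z": -0.02, "turn": -0.053},
    {"x": 0.0165, "y": 0.0277, "z": -0.02, "turn": -0.053},
    {"x": 0.0165, "y": 0.0277, "z": -0.02, "turn": -0.053},
    {"x": 0.0165, "y": 0.0277, "z": -0.02, "turn": -0.053}
  ]
}}

```text
time: 2.87
ee_pos: [0.4989, 0.0058, 0.1306]
tcp_rot: [[0.721, -0.693, 0.001], [-0.693, -0.721, -0.0], [0.001, -0.0, -1.0]]
wrist_force: [-0.2, -0.9, 0.6]
grip_width: 1.001
finger_force: 0.0
```

Emit:
{"name": "move_arm", "arguments": {
  "targets": [
    {"y": -0.001, "z": -0.03},
    {"z": -0.03},
    {"z": -0.03},
    {"z": -0.02},
    {"z": -0.01}
  ]
}}

```text
invalid input at $.targets[0]: expected keys x, y, z, turn
```

Emit:
{"name": "move_arm", "arguments": {
  "targets": [
    {"z": -0.004},
    {"z": -0.004},
    {"z": 0}
  ]
}}

```text
invalid input at $.targets[0]: expected keys x, y, z, turn
```

Emit:
{"name": "move_arm", "arguments": {
  "targets": [
    {"z": 0},
    {"z": 0},
    {"z": 0},
    {"z": 0},
    {"z": 0}
  ],
  "gripper": 1,
  "squeeze": 40
}}

```text
invalid input at $.targets[0]: expected keys x, y, z, turn
```

Emit:
{"name": "move_arm", "arguments": {
  "targets": [
    {"z": 0},
    {"z": 0},
    {"z": 0},
    {"z": 0},
    {"z": 0}
  ]
}}

```text
invalid input at $.targets[0]: expected keys x, y, z, turn
```

Emit:
{"name": "move_arm", "arguments": {
  "targets": [
    {"x": 0, "y": -0.001, "z": -0.03, "turn": 0},
    {"x": 0, "y": 0, "z": -0.03, "turn": 0},
    {"x": 0, "y": 0, "z": -0.03, "turn": 0},
    {"x": 0, "y": 0, "z": -0.02, "turn": 0},
    {"x": 0, "y": 0, "z": -0.01, "turn": 0}
  ]
}}

```text
time: 3.28
ee_pos: [0.4958, 0.0038, 0.0083]
tcp_rot: [[0.723, -0.691, -0.005], [-0.691, -0.723, 0.001], [-0.004, 0.003, -1.0]]
wrist_force: [-0.5, 0.7, 0.5]
grip_width: 1.0
finger_force: 0.0
```

Emit:
{"name": "move_arm", "arguments": {
  "targets": [
    {"x": 0, "y": 0, "z": -0.004, "turn": 0},
    {"x": 0, "y": 0, "z": -0.004, "turn": 0},
    {"x": 0, "y": 0, "z": 0, "turn": 0}
  ]
}}

```text
time: 3.53
ee_pos: [0.4989, 0.0029, 0.0039]
tcp_rot: [[0.723, -0.691, 0.001], [-0.691, -0.723, -0.0], [0.001, -0.001, -1.0]]
wrist_force: [0.1, 0.1, -0.1]
grip_width: 1.001
finger_force: 0.0
```

Emit:
{"name": "move_arm", "arguments": {
  "targets": [
    {"x": 0, "y": 0, "z": 0, "turn": 0},
    {"x": 0, "y": 0, "z": 0, "turn": 0},
    {"x": 0, "y": 0, "z": 0, "turn": 0},
    {"x": 0, "y": 0, "z": 0, "turn": 0},
    {"x": 0, "y": 0, "z": 0, "turn": 0}
  ],
  "gripper": 1,
  "squeeze": 40
}}

```text
time: 3.95
ee_pos: [0.4992, 0.0029, 0.0047]
tcp_rot: [[0.723, -0.691, 0.002], [-0.691, -0.723, -0.001], [0.002, -0.001, -1.0]]
wrist_force: [-1.8, 0.3, 6.6]
grip_width: 0.585
finger_force: 41.0
```

Emit:
{"name": "move_arm", "arguments": {
  "targets": [
    {"x": 0, "y": 0, "z": 0, "turn": 0},
    {"x": 0, "y": 0, "z": 0, "turn": 0},
    {"x": 0, "y": 0, "z": 0.01, "turn": 0},
    {"x": 0, "y": 0, "z": 0.02, "turn": 0},
    {"x": 0, "y": 0, "z": 0.02, "turn": 0}
  ]
}}

```text
time: 4.37
ee_pos: [0.4974, 0.0033, 0.054]
tcp_rot: [[0.723, -0.691, -0.002], [-0.691, -0.723, 0.0], [-0.001, 0.001, -1.0]]
wrist_force: [-0.4, -0.0, -1.0]
grip_width: 0.591
finger_force: 42.1
```

Emit:
{"name": "move_arm", "arguments": {
  "targets": [
    {"x": 0, "y": -0.015, "z": 0.03, "turn": 0.05},
    {"x": -0.007, "y": -0.035, "z": 0.03, "turn": 0.1},
    {"x": -0.007, "y": -0.035, "z": 0.03, "turn": 0.11},
    {"x": -0.007, "y": -0.035, "z": 0, "turn": 0.11},
    {"x": -0.007, "y": -0.035, "z": 0, "turn": 0.11}
  ]
}}

```text
time: 4.78
ee_pos: [0.4727, -0.1465, 0.1403]
tcp_rot: [[0.962, -0.273, 0.005], [-0.273, -0.962, -0.003], [0.006, 0.002, -1.0]]
wrist_force: [0.8, -0.9, -0.8]
grip_width: 0.592
finger_force: 42.1
```

Emit:
{"name": "move_arm", "arguments": {
  "targets": [
    {"x": -0.007, "y": -0.035, "z": 0, "turn": 0.11},
    {"x": -0.007, "y": -0.035, "z": 0, "turn": 0.11},
    {"x": -0.007, "y": -0.035, "z": 0, "turn": 0.11},
    {"x": -0.0065, "y": -0.0223, "z": 0, "turn": 0.057},
    {"x": 0, "y": 0, "z": 0, "turn": 0}
  ]
}}

```text
time: 5.2
ee_pos: [0.4431, -0.2761, 0.1382]
tcp_rot: [[0.995, 0.101, 0.001], [0.101, -0.995, -0.003], [0.001, 0.003, -1.0]]
wrist_force: [0.5, 0.5, 0.3]
grip_width: 0.587
finger_force: 42.1
```

Run:
```python
from h import *
s=st(); R=np.array(s["tcp_rot"])
print(s["ee_pos"],np.degrees(np.arctan2(R[1,1],R[0,1])),s["joints"])
p=eyes.get_image("side"); cv2.imwrite("pics/a.png",p["image"][100:260,280:460,::-1].repeat(3,0).repeat(3,1))
print(find(p,"can"),find(p,"case"))
```

```text
[ 0.4431428  -0.27606806  0.13815376] -84.1871948275779 [-4.51482545e+01  6.47820037e+00  1.05399122e+02 -9.00232434e-02
  6.79670462e+01  3.90725480e+01]
[([0.5782, -0.1305, -0.0002], 0.98), ([0.3388, 0.047, 0.0045], 0.9), ([0.4408, -0.2741, 0.1335], 0.88), ([0.4386, -0.2841, 0.0042], 0.44)] [([0.4406, -0.2807, -0.0017], 0.74)]
```

View pics/a.png

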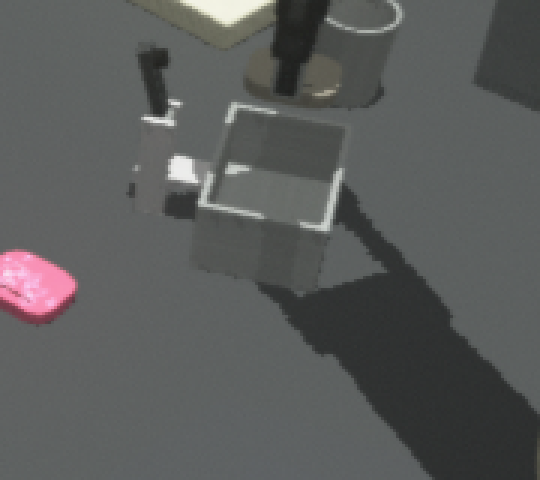

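The can is held level over the case at about (290,75) in the crop. The clamp arm at (155,75) is up and clear, so I'll lower it in.

Emit:
{"name": "move_arm", "arguments": {
  "targets": [
    {"x": -0.001, "y": -0.002, "z": -0.03, "turn": 0},
    {"x": 0, "y": 0, "z": -0.03, "turn": 0},
    {"x": 0, "y": 0, "z": -0.025, "turn": 0},
    {"x": 0, "y": 0, "z": -0.015, "turn": 0},
    {"x": 0, "y": 0, "z": -0.01, "turn": 0}
  ]
}}

```text
time: 5.77
ee_pos: [0.4424, -0.271, 0.0248]
tcp_rot: [[0.994, 0.105, -0.003], [0.105, -0.994, 0.003], [-0.002, -0.003, -1.0]]
wrist_force: [-0.9, -0.3, -0.7]
grip_width: 0.589
finger_force: 42.1
```

Emit:
{"name": "move_arm", "arguments": {
  "targets": [
    {"x": 0, "y": 0, "z": -0.008, "turn": 0},
    {"x": 0, "y": 0, "z": -0.005, "turn": 0},
    {"x": 0, "y": 0, "z": -0.003, "turn": 0},
    {"x": 0, "y": 0, "z": -0.001, "turn": 0},
    {"x": 0, "y": 0, "z": 0, "turn": 0}
  ]
}}

```text
time: 6.18
ee_pos: [0.4436, -0.274, 0.0105]
tcp_rot: [[0.995, 0.104, 0.001], [0.104, -0.995, -0.001], [0.001, 0.001, -1.0]]
wrist_force: [-0.8, 0.2, -1.4]
grip_width: 0.59
finger_force: 42.1
```

Emit:
{"name": "move_arm", "arguments": {
  "targets": [
    {"x": 0, "y": -0.001, "z": -0.001, "turn": 0},
    {"x": 0, "y": 0, "z": 0, "turn": 0},
    {"x": 0, "y": 0, "z": 0, "turn": 0},
    {"x": 0, "y": 0, "z": 0, "turn": 0}
  ],
  "gripper": -0.55
}}

```text
time: 6.52
ee_pos: [0.4434, -0.275, 0.0093]
tcp_rot: [[0.995, 0.103, 0.001], [0.103, -0.995, -0.001], [0.001, 0.001, -1.0]]
wrist_force: [0.2, 0.8, 0.1]
grip_width: 0.775
finger_force: 0.0
```

Emit:
{"name": "move_arm", "arguments": {
  "targets": [
    {"x": 0, "y": 0, "z": 0.01, "turn": 0},
    {"x": 0, "y": 0, "z": 0.03, "turn": 0},
    {"x": 0, "y": 0, "z": 0.035, "turn": 0},
    {"x": 0, "y": 0.01, "z": 0.035, "turn": 0},
    {"x": 0, "y": 0.03, "z": 0.03, "turn": 0}
  ]
}}

```text
time: 6.93
ee_pos: [0.444, -0.2381, 0.1524]
tcp_rot: [[0.995, 0.1, 0.003], [0.1, -0.995, -0.004], [0.003, 0.005, -1.0]]
wrist_force: [0.2, 0.2, 0.4]
grip_width: 0.774
finger_force: 0.0
```

Run:
```python
from h import *
s=st(); R=np.array(s["tcp_rot"])
print(s["ee_pos"],np.degrees(np.arctan2(R[1,1],R[0,1])),s["joints"])
for n in("side","top"):
    p=eyes.get_image(n);print(n,find(p,"can"),find(p,"lid_handle"),find(p,"lid"))
```

```text
[ 0.44395157 -0.23809327  0.15237652] -84.23810153165914 [-4.19422541e+01  2.64082499e+00  1.07743638e+02 -5.40147047e-02
  6.93072932e+01  4.23144090e+01]
side [([0.5777, -0.1299, 0.0012], 0.98), ([0.3372, 0.0495, 0.0016], 0.65), ([0.4423, -0.2702, 0.0033], 0.5)] [([0.5223, 0.289, 0.0563], 0.74)] [([0.4725, 0.2875, 0.0581], 0.75)]
top [([0.3388, 0.0489, 0.0023], 0.63), ([0.5812, -0.1254, 0.0001], 0.63), ([0.4427, -0.2771, 0.0048], 0.57)] [([0.5209, 0.2856, 0.059], 0.94)] [([0.4732, 0.2874, 0.0609], 0.64), ([0.5284, -0.2721, 0.0797], 0.39)]
```

Emit:
{"name": "move_arm", "arguments": {
  "targets": [
    {"x": 0.0044, "y": 0.035, "z": 0.025, "turn": -0.007},
    {"x": 0.0044, "y": 0.035, "z": 0.025, "turn": -0.007},
    {"x": 0.0044, "y": 0.035, "z": 0, "turn": -0.007},
    {"x": 0.0044, "y": 0.035, "z": 0, "turn": -0.007},
    {"x": 0.0044, "y": 0.035, "z": 0, "turn": -0.007}
  ],
  "gripper": -0.27
}}

```text
time: 7.75
ee_pos: [0.4646, -0.0617, 0.196]
tcp_rot: [[0.998, 0.067, -0.001], [0.067, -0.998, 0.0], [-0.001, -0.0, -1.0]]
wrist_force: [0.1, 0.8, -0.2]
grip_width: 0.635
finger_force: 0.0
```

Emit:
{"name": "move_arm", "arguments": {
  "targets": [
    {"x": 0.0044, "y": 0.035, "z": 0, "turn": -0.007},
    {"x": 0.0044, "y": 0.035, "z": 0, "turn": -0.007},
    {"x": 0.0044, "y": 0.035, "z": 0, "turn": -0.007},
    {"x": 0.0044, "y": 0.035, "z": 0, "turn": -0.007},
    {"x": 0.0044, "y": 0.035, "z": 0, "turn": -0.007}
  ]
}}

```text
time: 8.17
ee_pos: [0.4864, 0.1135, 0.1953]
tcp_rot: [[0.999, 0.033, -0.002], [0.033, -0.999, -0.0], [-0.002, 0.0, -1.0]]
wrist_force: [0.8, 0.8, 0.4]
grip_width: 0.633
finger_force: 0.0
```

Emit:
{"name": "move_arm", "arguments": {
  "targets": [
    {"x": 0.0044, "y": 0.035, "z": 0, "turn": -0.007},
    {"x": 0.0044, "y": 0.035, "z": 0, "turn": -0.007},
    {"x": 0.0044, "y": 0.035, "z": 0, "turn": -0.007},
    {"x": 0.0044, "y": 0.035, "z": 0, "turn": -0.007},
    {"x": 0.0044, "y": 0.034, "z": 0, "turn": -0.007}
  ]
}}

```text
time: 8.58
ee_pos: [0.5084, 0.2875, 0.1949]
tcp_rot: [[1.0, -0.002, -0.003], [-0.002, -1.0, -0.001], [-0.003, 0.001, -1.0]]
wrist_force: [1.1, -0.1, -0.4]
grip_width: 0.634
finger_force: 0.0
```

Emit:
{"name": "move_arm", "arguments": {
  "targets": [
    {"x": 0, "y": 0, "z": 0, "turn": 0},
    {"x": 0, "y": 0, "z": 0, "turn": 0}
  ]
}}

```text
time: 8.75
ee_pos: [0.5083, 0.287, 0.1948]
tcp_rot: [[1.0, 0.001, -0.003], [0.001, -1.0, -0.001], [-0.003, 0.001, -1.0]]
wrist_force: [-0.1, -0.5, 0.1]
grip_width: 0.638
finger_force: 0.0
```

Run:
```python
from h import *
s=st(); R=np.array(s["tcp_rot"])
print(s["ee_pos"],np.degrees(np.arctan2(R[1,1],R[0,1])),s["joints"],s["grip_width"])
```

```text
[0.50830166 0.28699642 0.19479695] -89.94120184620198 [ 1.76048620e+01  1.21454018e+01  9.22053540e+01 -1.57295278e-02
  7.58191738e+01  1.07550030e+02] 0.6375679450075046
```

Emit:
{"name": "move_arm", "arguments": {
  "targets": [
    {"x": 0.003, "y": 0.001, "z": -0.025, "turn": 0},
    {"x": 0, "y": 0, "z": -0.025, "turn": 0},
    {"x": 0, "y": 0, "z": -0.025, "turn": 0},
    {"x": 0, "y": 0, "z": -0.025, "turn": 0},
    {"x": 0, "y": 0, "z": -0.02, "turn": 0}
  ]
}}

```text
time: 9.17
ee_pos: [0.5108, 0.285, 0.0737]
tcp_rot: [[1.0, -0.003, -0.003], [-0.003, -1.0, -0.002], [-0.003, 0.002, -1.0]]
wrist_force: [-0.2, 0.8, -0.0]
grip_width: 0.634
finger_force: 0.0
```

Emit:
{"name": "move_arm", "arguments": {
  "targets": [
    {"x": 0, "y": 0, "z": -0.015, "turn": 0},
    {"x": 0, "y": 0, "z": -0.01, "turn": 0},
    {"x": 0, "y": 0, "z": -0.005, "turn": 0},
    {"x": 0, "y": 0, "z": 0, "turn": 0}
  ]
}}

```text
time: 9.5
ee_pos: [0.5112, 0.2861, 0.0453]
tcp_rot: [[1.0, -0.002, -0.002], [-0.002, -1.0, -0.001], [-0.002, 0.001, -1.0]]
wrist_force: [0.4, 0.5, 0.4]
grip_width: 0.64
finger_force: 0.0
```

Run:
```python
from h import *
s=st(); print(s["ee_pos"],s["wrist_force"])
p=eyes.get_image("side"); cv2.imwrite("pics/b.png",cv2.resize(p["image"][270:420,150:310,::-1],None,fx=4,fy=4)); print(find(p,"lid"))
```

```text
[0.51119024 0.28607415 0.04533797] [0.35427246 0.47576881 0.35822007]
[([0.474, 0.288, 0.0606], 0.83)]
```

View pics/b.png

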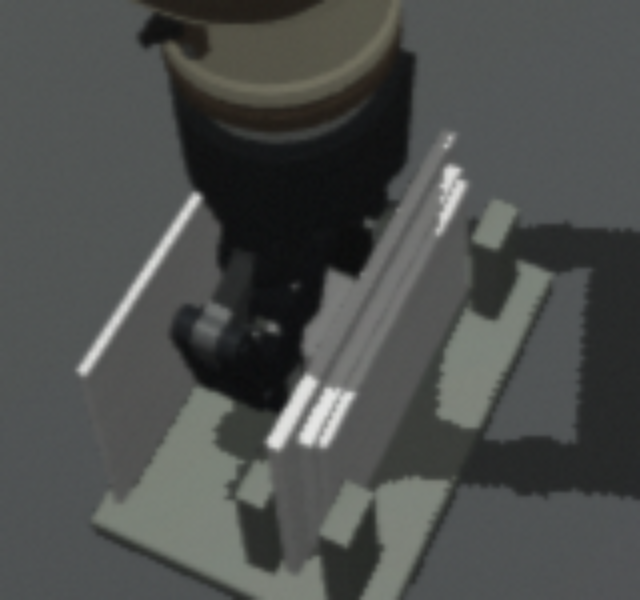

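The gripper stands between the plate (140,290) and the lid (370,330), with a finger beside the block at (230,350). I'll close it and lift.

Emit:
{"name": "move_arm", "arguments": {
  "targets": [
    {"x": 0, "y": 0, "z": 0, "turn": 0},
    {"x": 0, "y": 0, "z": 0, "turn": 0},
    {"x": 0, "y": 0, "z": 0, "turn": 0},
    {"x": 0, "y": 0, "z": 0, "turn": 0},
    {"x": 0, "y": 0, "z": 0, "turn": 0}
  ],
  "gripper": 1,
  "squeeze": 70
}}

```text
time: 10.02
ee_pos: [0.5133, 0.2877, 0.0483]
tcp_rot: [[1.0, -0.001, 0.003], [-0.001, -1.0, 0.001], [0.003, -0.001, -1.0]]
wrist_force: [0.9, -1.2, 7.1]
grip_width: 0.405
finger_force: 71.2
```

Emit:
{"name": "move_arm", "arguments": {
  "targets": [
    {"x": 0, "y": 0, "z": 0.003, "turn": 0},
    {"x": 0, "y": 0, "z": 0.006, "turn": 0},
    {"x": 0, "y": 0, "z": 0.01, "turn": 0},
    {"x": 0, "y": 0, "z": 0.01, "turn": 0},
    {"x": 0, "y": 0, "z": 0.01, "turn": 0}
  ]
}}

```text
time: 10.43
ee_pos: [0.5113, 0.2872, 0.0864]
tcp_rot: [[1.0, -0.001, -0.001], [-0.001, -1.0, -0.0], [-0.001, 0.0, -1.0]]
wrist_force: [-0.7, 0.1, -3.5]
grip_width: 0.404
finger_force: 70.6
```

Emit:
{"name": "move_arm", "arguments": {
  "targets": [
    {"x": 0, "y": 0, "z": 0.015, "turn": 0},
    {"x": 0, "y": 0, "z": 0.015, "turn": 0},
    {"x": 0, "y": 0, "z": 0.02, "turn": 0},
    {"x": 0, "y": 0, "z": 0.02, "turn": 0},
    {"x": 0, "y": 0, "z": 0, "turn": 0}
  ]
}}

```text
time: 10.85
ee_pos: [0.5144, 0.2883, 0.1612]
tcp_rot: [[1.0, -0.001, 0.008], [-0.001, -1.0, 0.003], [0.008, -0.003, -1.0]]
wrist_force: [1.2, 0.4, -3.1]
grip_width: 0.406
finger_force: 70.7
```

Run:
```python
from h import *
s=st(); print(s["ee_pos"],s["wrist_force"],s["moment"],s["grip_width"])
for n in("top","side"):
    p=eyes.get_image(n); print(find(p,"lid"),find(p,"lid_handle")); cv2.imwrite(f"pics/c{n}.png",p["image"][:,:,::-1])
a=cv2.imread("pics/cside.png")[240:420,130:310]; b=cv2.imread("pics/ctop.png")[170:300,80:230]
cv2.imwrite("pics/c.png",np.hstack([cv2.resize(a,(400,400)),cv2.resize(b,(400,400))]))
```

```text
[0.51443885 0.28825983 0.16122097] [ 1.15503831  0.35802335 -3.0783922 ] [ 0.03802881 -0.16299399  0.02023276] 0.4055155369904537
[([0.4729, 0.2851, 0.1717], 0.97)] [([0.5229, 0.286, 0.1729], 0.85)]
[([0.4697, 0.2868, 0.1657], 0.96)] [([0.5198, 0.2878, 0.1686], 0.7)]
```

View pics/c.png

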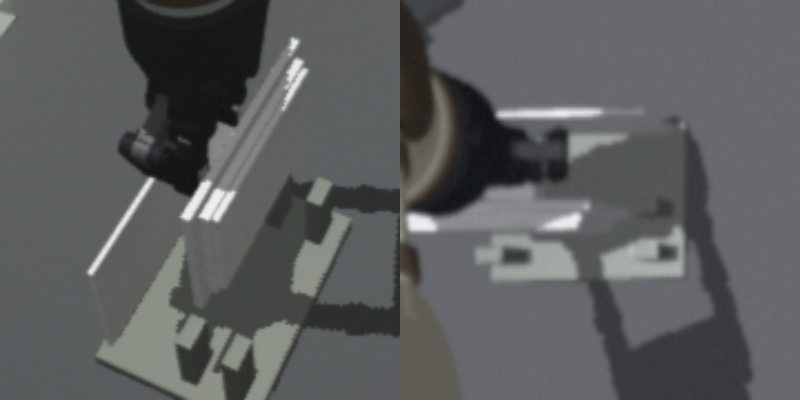

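Emit:
{"name": "move_arm", "arguments": {
  "targets": [
    {"x": -0.004, "y": -0.018, "z": 0.005, "turn": 0},
    {"x": -0.0075, "y": -0.03, "z": 0, "turn": 0},
    {"x": -0.0075, "y": -0.035, "z": 0, "turn": 0},
    {"x": -0.0075, "y": -0.035, "z": 0, "turn": 0},
    {"x": -0.0075, "y": -0.035, "z": 0, "turn": 0}
  ]
}}

```text
time: 11.57
ee_pos: [0.4764, 0.133, 0.1594]
tcp_rot: [[1.0, -0.0, -0.002], [-0.0, -1.0, -0.0], [-0.002, 0.0, -1.0]]
wrist_force: [0.5, 0.5, -3.9]
grip_width: 0.404
finger_force: 70.9
```

Emit:
{"name": "move_arm", "arguments": {
  "targets": [
    {"x": -0.0075, "y": -0.035, "z": 0, "turn": 0},
    {"x": -0.0075, "y": -0.035, "z": 0, "turn": 0},
    {"x": -0.0075, "y": -0.035, "z": 0, "turn": 0},
    {"x": -0.0075, "y": -0.035, "z": -0.01, "turn": 0},
    {"x": -0.0075, "y": -0.035, "z": -0.01, "turn": 0}
  ]
}}

```text
time: 11.98
ee_pos: [0.4397, -0.0422, 0.1401]
tcp_rot: [[1.0, -0.001, 0.001], [-0.001, -1.0, -0.0], [0.001, 0.0, -1.0]]
wrist_force: [1.3, 0.4, -3.2]
grip_width: 0.406
finger_force: 70.9
```

Emit:
{"name": "move_arm", "arguments": {
  "targets": [
    {"x": -0.0075, "y": -0.035, "z": -0.02, "turn": 0},
    {"x": -0.005, "y": -0.025, "z": -0.025, "turn": 0},
    {"x": 0, "y": 0, "z": -0.025, "turn": 0},
    {"x": 0, "y": 0, "z": -0.02, "turn": 0},
    {"x": 0, "y": 0, "z": 0, "turn": 0}
  ]
}}

```text
time: 12.4
ee_pos: [0.4236, -0.0991, 0.0459]
tcp_rot: [[1.0, -0.003, -0.009], [-0.003, -1.0, 0.005], [-0.009, -0.005, -1.0]]
wrist_force: [-0.9, 1.1, -4.3]
grip_width: 0.409
finger_force: 71.0
```

Emit:
{"name": "move_arm", "arguments": {
  "targets": [
    {"x": 0, "y": 0, "z": 0, "turn": 0},
    {"x": 0, "y": 0, "z": 0, "turn": 0},
    {"x": 0, "y": 0, "z": 0, "turn": 0},
    {"x": 0, "y": 0, "z": 0, "turn": 0}
  ],
  "squeeze": 20
}}

```text
time: 12.73
ee_pos: [0.4291, -0.1011, 0.052]
tcp_rot: [[1.0, -0.0, 0.003], [-0.0, -1.0, -0.001], [0.003, 0.001, -1.0]]
wrist_force: [-0.7, -0.4, -3.0]
grip_width: 0.408
finger_force: 71.1
```

Run:
```python
from h import *
s=st(); print(s["ee_pos"],s["wrist_force"],s["moment"],s["grip_width"],s["finger_force"])
for n in("top","side"):
    p=eyes.get_image(n); print(find(p,"lid"),find(p,"lid_handle"))
```

```text
[ 0.42906015 -0.10112412  0.05203042] [-0.73062845 -0.4027668  -3.03403218] [-0.01893278 -0.07745359 -0.05492335] 0.40797225441659174 71.10023617744446
[([0.3886, -0.1027, 0.061], 0.4)] []
[([0.3858, -0.1012, 0.0619], 0.89)] [([0.4368, -0.0995, 0.0627], 0.7), ([0.6686, 0.0351, -0.0011], 0.44)]
```

Emit:
{"name": "move_arm", "arguments": {
  "targets": [
    {"x": 0, "y": 0, "z": 0, "turn": 0},
    {"x": 0, "y": 0, "z": 0, "turn": 0},
    {"x": 0, "y": 0, "z": 0, "turn": 0},
    {"x": 0, "y": 0, "z": 0, "turn": 0}
  ],
  "gripper": 1,
  "squeeze": 20
}}

```text
time: 13.37
ee_pos: [0.4278, -0.1008, 0.0505]
tcp_rot: [[1.0, -0.001, -0.0], [-0.001, -1.0, 0.0], [-0.0, -0.0, -1.0]]
wrist_force: [0.2, 0.1, -2.7]
grip_width: 0.41
finger_force: 71.1
```

Run:
```python
from h import *
s=st(); print(s["ee_pos"],s["wrist_force"],s["moment"],s["grip_width"],s["finger_force"])
for n in("top","side"):
    p=eyes.get_image(n); print(find(p,"lid"),find(p,"lid_handle"))
```

```text
[ 0.4277594  -0.10078396  0.05051421] [ 0.15033736  0.05229968 -2.73163179] [-0.00391222 -0.0961517   0.0135629 ] 0.40964106845605225 71.0988700389862
[([0.3869, -0.1028, 0.0585], 0.46)] []
[([0.3879, -0.1002, 0.0635], 0.88)] [([0.4392, -0.1007, 0.0656], 0.75)]
```

Emit:
{"name": "move_arm", "arguments": {
  "targets": [
    {"x": 0, "y": 0, "z": -0.006, "turn": 0},
    {"x": 0, "y": 0, "z": 0, "turn": 0},
    {"x": 0, "y": 0, "z": 0, "turn": 0}
  ],
  "gripper": 0.25,
  "squeeze": 20
}}

```text
time: 13.92
ee_pos: [0.4273, -0.1005, 0.044]
tcp_rot: [[1.0, -0.001, -0.001], [-0.001, -1.0, 0.001], [-0.001, -0.001, -1.0]]
wrist_force: [0.7, -0.3, -2.7]
grip_width: 0.405
finger_force: 71.2
```

Run:
```python
from h import *
s=st(); print(s["ee_pos"],s["wrist_force"],s["moment"],s["grip_width"],s["finger_force"])
for n in("side",):
    p=eyes.get_image(n); print(find(p,"lid"),find(p,"lid_handle"))
```

```text
[ 0.42728865 -0.10050625  0.04397691] [ 0.7453273  -0.29495658 -2.68300455] [ 0.01454362 -0.05675669  0.01207877] 0.40504403734724487 71.18302345275879
[([0.3874, -0.1025, 0.0541], 0.78)] [([0.4353, -0.0999, 0.0547], 0.63)]
```

Emit:
{"name": "move_arm", "arguments": {
  "targets": [
    {"x": 0, "y": 0, "z": -0.004, "turn": 0},
    {"x": 0, "y": 0, "z": -0.002, "turn": 0},
    {"x": 0, "y": 0, "z": 0, "turn": 0}
  ]
}}

```text
time: 14.32
ee_pos: [0.4278, -0.1008, 0.0383]
tcp_rot: [[1.0, -0.001, -0.0], [-0.001, -1.0, 0.0], [-0.0, -0.0, -1.0]]
wrist_force: [0.3, -0.5, -3.2]
grip_width: 0.405
finger_force: 71.1
```

Emit:
{"name": "move_arm", "arguments": {
  "targets": [
    {"x": 0, "y": 0, "z": -0.001, "turn": 0},
    {"x": 0, "y": 0, "z": -0.0005, "turn": 0}
  ]
}}

```text
time: 14.48
ee_pos: [0.4283, -0.1008, 0.038]
tcp_rot: [[1.0, -0.001, 0.0], [-0.001, -1.0, 0.0], [0.0, -0.0, -1.0]]
wrist_force: [-2.0, 3.0, 10.6]
grip_width: 0.403
finger_force: 72.9
```

Emit:
{"name": "move_arm", "arguments": {
  "targets": [
    {"x": 0, "y": 0, "z": 0.0005, "turn": 0}
  ],
  "gripper": 0.18
}}

```text
time: 14.57
ee_pos: [0.428, -0.1008, 0.0381]
tcp_rot: [[1.0, -0.001, -0.0], [-0.001, -1.0, 0.0], [-0.0, -0.0, -1.0]]
wrist_force: [-0.1, 0.6, 0.5]
grip_width: 0.412
finger_force: 44.8
```

Emit:
{"name": "move_arm", "arguments": {
  "targets": [
    {"x": 0, "y": 0, "z": 0, "turn": 0},
    {"x": 0, "y": 0, "z": 0, "turn": 0}
  ],
  "gripper": 0.25,
  "squeeze": 20
}}

```text
time: 14.73
ee_pos: [0.4281, -0.1008, 0.038]
tcp_rot: [[1.0, -0.001, 0.0], [-0.001, -1.0, -0.0], [0.0, 0.0, -1.0]]
wrist_force: [-1.6, 1.7, 5.3]
grip_width: 0.414
finger_force: 45.5
```

Emit:
{"name": "move_arm", "arguments": {
  "targets": [
    {"x": 0, "y": 0, "z": 0, "turn": 0},
    {"x": 0, "y": 0, "z": 0, "turn": 0}
  ],
  "gripper": 0.17,
  "squeeze": 20
}}

```text
time: 14.9
ee_pos: [0.4282, -0.1009, 0.0379]
tcp_rot: [[1.0, -0.001, 0.001], [-0.001, -1.0, -0.0], [0.001, 0.0, -1.0]]
wrist_force: [0.3, 1.8, 4.6]
grip_width: 0.415
finger_force: 26.4
```

Emit:
{"name": "move_arm", "arguments": {
  "targets": [
    {"x": 0, "y": 0, "z": 0, "turn": 0},
    {"x": 0, "y": 0, "z": 0, "turn": 0}
  ],
  "gripper": 0.165,
  "squeeze": 20
}}

```text
time: 15.07
ee_pos: [0.4282, -0.1009, 0.0379]
tcp_rot: [[1.0, -0.001, 0.001], [-0.001, -1.0, -0.0], [0.001, 0.0, -1.0]]
wrist_force: [-1.1, 2.7, 5.4]
grip_width: 0.419
finger_force: 17.4
```

Emit:
{"name": "move_arm", "arguments": {
  "targets": [
    {"x": 0, "y": 0, "z": 0.004, "turn": 0},
    {"x": 0, "y": 0, "z": 0.003, "turn": 0},
    {"x": 0, "y": 0, "z": 0, "turn": 0}
  ]
}}

```text
time: 15.32
ee_pos: [0.4278, -0.1009, 0.0447]
tcp_rot: [[1.0, -0.001, 0.0], [-0.001, -1.0, -0.0], [0.0, 0.0, -1.0]]
wrist_force: [1.5, 0.4, -3.3]
grip_width: 0.419
finger_force: 15.8
```

Emit:
{"name": "move_arm", "arguments": {
  "targets": [
    {"x": 0, "y": 0, "z": 0, "turn": 0},
    {"x": 0, "y": 0, "z": 0, "turn": 0},
    {"x": 0, "y": 0, "z": 0, "turn": 0}
  ],
  "gripper": 0.161,
  "squeeze": 20
}}

```text
time: 15.57
ee_pos: [0.4277, -0.1007, 0.0444]
tcp_rot: [[1.0, -0.001, -0.0], [-0.001, -1.0, 0.0], [-0.0, -0.0, -1.0]]
wrist_force: [-0.8, -0.5, -2.5]
grip_width: 0.422
finger_force: 7.3
```

Run:
```python
from h import *
s=st(); print(s["ee_pos"],s["wrist_force"],s["moment"],s["grip_width"],s["finger_force"])
for n in("side","top"):
    p=eyes.get_image(n); print(find(p,"lid"),find(p,"lid_handle"))
```

```text
[ 0.42767271 -0.10072831  0.04439816] [-0.76220655 -0.54589429 -2.536451  ] [ 0.03484717 -0.12356694 -0.01029356] 0.42228713585240224 7.314596995711327
[([0.387, -0.1006, 0.0477], 0.97)] [([0.4378, -0.0975, 0.0571], 0.89)]
[([0.3895, -0.1009, 0.0484], 0.49)] []
```

Emit:
{"name": "move_arm", "arguments": {
  "targets": [
    {"x": 0, "y": 0, "z": 0.003, "turn": 0},
    {"x": 0, "y": 0, "z": 0, "turn": 0},
    {"x": 0, "y": 0, "z": 0, "turn": 0},
    {"x": 0, "y": 0, "z": 0, "turn": 0}
  ],
  "gripper": 0.16
}}

```text
time: 16.2
ee_pos: [0.4281, -0.1009, 0.0479]
tcp_rot: [[1.0, -0.001, 0.001], [-0.001, -1.0, -0.0], [0.001, 0.0, -1.0]]
wrist_force: [-1.0, 0.0, 1.0]
grip_width: 0.42
finger_force: 5.6
```

Run:
```python
from h import *
s=st(); print(s["ee_pos"],s["wrist_force"],s["moment"],s["grip_width"],s["finger_force"])
for n in("side","top"):
    p=eyes.get_image(n); print(find(p,"lid"),find(p,"lid_handle"))
```

```text
[ 0.42809794 -0.10090716  0.04794659] [-0.99277004  0.01096446  0.98732256] [0.1108139  0.14238042 0.00411562] 0.4202837670836016 5.623559877276421
[([0.3907, -0.1015, 0.0412], 0.73)] [([0.4372, -0.0973, 0.0647], 0.84), ([0.44, -0.2785, -0.0039], 0.58), ([0.4435, -0.27, 0.0044], 0.41)]
[([0.3947, -0.1029, 0.0426], 0.53), ([0.5494, -0.2676, 0.1402], 0.36)] []
```

Emit:
{"name": "move_arm", "arguments": {
  "targets": [
    {"x": 0, "y": 0, "z": 0.003, "turn": 0},
    {"x": 0, "y": 0, "z": 0.003, "turn": 0},
    {"x": 0, "y": 0, "z": 0, "turn": 0},
    {"x": 0, "y": 0, "z": 0, "turn": 0},
    {"x": 0, "y": 0, "z": 0, "turn": 0}
  ]
}}

```text
time: 16.92
ee_pos: [0.4276, -0.1007, 0.0534]
tcp_rot: [[1.0, -0.001, -0.0], [-0.001, -1.0, 0.0], [-0.0, -0.0, -1.0]]
wrist_force: [-0.7, -0.5, -3.7]
grip_width: 0.421
finger_force: 3.6
```

Run:
```python
from h import *
s=st(); print(s["ee_pos"],s["wrist_force"],s["moment"],s["grip_width"],s["finger_force"])
for n in("side","top"):
    p=eyes.get_image(n); print(find(p,"lid"),find(p,"lid_handle"))
```

```text
[ 0.42763025 -0.10068549  0.05338772] [-0.66428737 -0.46028641 -3.73019725] [ 0.04139277 -0.05662979 -0.03563448] 0.420892441654669 3.5871699079871178
[([0.4314, -0.1021, 0.0169], 0.8)] [([0.4336, -0.0993, 0.0675], 0.91)]
[] []
```

Emit:
{"name": "move_arm", "arguments": {
  "targets": [
    {"x": 0, "y": 0, "z": -0.003, "turn": 0},
    {"x": 0, "y": 0, "z": -0.004, "turn": 0},
    {"x": 0, "y": 0, "z": -0.004, "turn": 0},
    {"x": 0, "y": 0, "z": 0, "turn": 0}
  ],
  "gripper": 0.164
}}

```text
time: 17.55
ee_pos: [0.427, -0.1003, 0.0414]
tcp_rot: [[1.0, -0.001, -0.002], [-0.001, -1.0, 0.001], [-0.002, -0.001, -1.0]]
wrist_force: [-1.2, 0.9, -2.6]
grip_width: 0.417
finger_force: 6.2
```

Run:
```python
from h import *
s=st(); print(s["ee_pos"],s["wrist_force"],s["moment"],s["grip_width"],s["finger_force"])
for n in("side","top"):
    p=eyes.get_image(n); print(find(p,"lid"),find(p,"lid_handle"))
    if n=="side": cv2.imwrite("pics/d.png",cv2.resize(p["image"][130:280,280:440,::-1],None,fx=4,fy=4))
```

```text
[ 0.4269533  -0.10032327  0.04142722] [-1.21987146  0.88220212 -2.55712827] [ 0.02016876  0.11066917 -0.01620371] 0.41740452225233415 6.214295849204063
[([0.4434, -0.28, -0.0016], 0.31)] [([0.4293, -0.0988, 0.0544], 0.98), ([0.4428, -0.2781, -0.0029], 0.6)]
[] []
```

View pics/d.png

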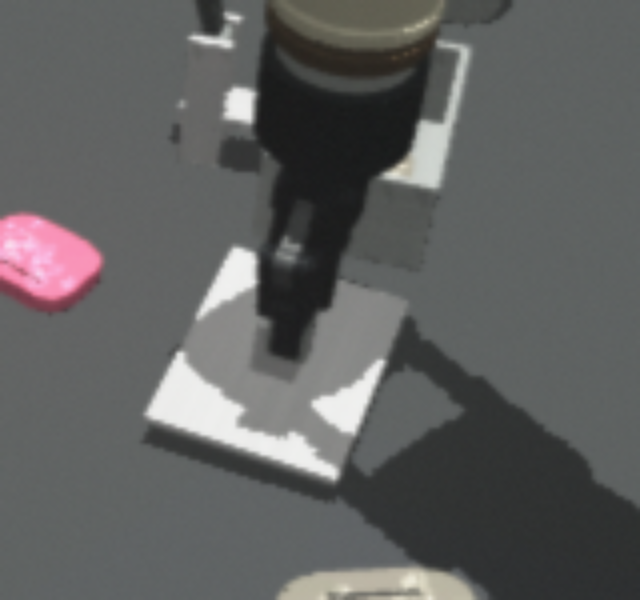

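The lid hangs nearly level with its block up, corners about (235,250), (405,300), (335,480) and (150,415), only a few mm above the bench. I'll lower it until it touches, then let go.

Emit:
{"name": "move_arm", "arguments": {
  "targets": [
    {"x": 0, "y": 0, "z": -0.002, "turn": 0},
    {"x": 0, "y": 0, "z": -0.002, "turn": 0},
    {"x": 0, "y": 0, "z": 0, "turn": 0}
  ]
}}

```text
time: 18.1
ee_pos: [0.4275, -0.1006, 0.0381]
tcp_rot: [[1.0, -0.001, -0.001], [-0.001, -1.0, 0.0], [-0.001, -0.0, -1.0]]
wrist_force: [-0.4, 0.2, -3.2]
grip_width: 0.417
finger_force: 6.2
```

Emit:
{"name": "move_arm", "arguments": {
  "targets": [
    {"x": 0, "y": 0, "z": -0.001, "turn": 0},
    {"x": 0, "y": 0, "z": -0.001, "turn": 0},
    {"x": 0, "y": 0, "z": 0, "turn": 0}
  ]
}}

```text
time: 18.35
ee_pos: [0.4282, -0.1009, 0.0368]
tcp_rot: [[1.0, -0.001, 0.001], [-0.001, -1.0, -0.0], [0.001, 0.0, -1.0]]
wrist_force: [0.6, 0.5, -0.5]
grip_width: 0.417
finger_force: 6.4
```

Emit:
{"name": "move_arm", "arguments": {
  "targets": [
    {"x": 0, "y": 0, "z": -0.0015, "turn": 0},
    {"x": 0, "y": 0, "z": -0.001, "turn": 0},
    {"x": 0, "y": 0, "z": 0, "turn": 0}
  ]
}}

```text
time: 18.6
ee_pos: [0.4289, -0.101, 0.0353]
tcp_rot: [[1.0, -0.001, 0.002], [-0.001, -1.0, -0.0], [0.002, 0.0, -1.0]]
wrist_force: [-2.2, 2.0, 7.3]
grip_width: 0.421
finger_force: 7.8
```

Emit:
{"name": "move_arm", "arguments": {
  "targets": [
    {"x": 0, "y": 0, "z": -0.001, "turn": 0},
    {"x": 0, "y": 0, "z": 0, "turn": 0}
  ]
}}

```text
time: 18.77
ee_pos: [0.429, -0.101, 0.0345]
tcp_rot: [[1.0, -0.001, 0.002], [-0.001, -1.0, -0.0], [0.002, 0.0, -1.0]]
wrist_force: [-1.5, 3.6, 9.1]
grip_width: 0.419
finger_force: 8.2
```

Resting on the bench. I'll release, rise clear, and look.

Emit:
{"name": "move_arm", "arguments": {
  "targets": [
    {"x": 0, "y": 0, "z": 0, "turn": 0},
    {"x": 0, "y": 0, "z": 0, "turn": 0},
    {"x": 0, "y": 0, "z": 0, "turn": 0}
  ],
  "gripper": -0.3
}}

```text
time: 19.02
ee_pos: [0.4279, -0.1009, 0.0331]
tcp_rot: [[1.0, -0.001, 0.0], [-0.001, -1.0, -0.0], [0.0, 0.0, -1.0]]
wrist_force: [-0.4, -0.7, 0.6]
grip_width: 0.651
finger_force: 0.0
```

Emit:
{"name": "move_arm", "arguments": {
  "targets": [
    {"x": 0, "y": 0, "z": 0.02, "turn": 0},
    {"x": 0, "y": 0, "z": 0.03, "turn": 0},
    {"x": 0, "y": 0.02, "z": 0.04, "turn": 0},
    {"x": 0, "y": 0.035, "z": 0.02, "turn": 0},
    {"x": 0, "y": 0.035, "z": 0, "turn": 0}
  ]
}}

```text
time: 19.43
ee_pos: [0.4314, -0.0129, 0.1457]
tcp_rot: [[1.0, -0.004, 0.01], [-0.004, -1.0, -0.003], [0.01, 0.003, -1.0]]
wrist_force: [1.7, -0.2, 0.3]
grip_width: 0.65
finger_force: 0.0
```

Emit:
{"name": "move_arm", "arguments": {
  "targets": [
    {"x": 0, "y": 0.035, "z": 0, "turn": 0},
    {"x": 0, "y": 0.035, "z": 0, "turn": 0},
    {"x": 0, "y": 0, "z": 0, "turn": 0}
  ]
}}

```text
time: 19.68
ee_pos: [0.4269, 0.0626, 0.1402]
tcp_rot: [[1.0, 0.004, -0.0], [0.004, -1.0, 0.002], [-0.0, -0.002, -1.0]]
wrist_force: [0.0, -0.5, -0.5]
grip_width: 0.652
finger_force: 0.0
```

Run:
```python
from h import *
s=st(); print(s["ee_pos"],s["wrist_force"])
for n in("side","top"):
    p=eyes.get_image(n); print(find(p,"lid"),find(p,"lid_handle"),find(p,"can"),find(p,"case"),find(p,"clamp_tip"))
    for t in (110,140,170): print(box(p,(.429,-.1),.016,t,.095), end=' ')
    cv2.imwrite(f"pics/e{n}.png",rect(p,(.435,-.19),.016,.18,390)[:,:,::-1])
cv2.imwrite("pics/e.png",np.hstack([cv2.imread("pics/eside.png"),cv2.imread("pics/etop.png")]))
```

```text
[0.42690765 0.06261193 0.14016882] [ 0.02263174 -0.53023305 -0.53582915]
[([0.4319, -0.1009, 0.0004], 0.82)] [([0.4335, -0.0971, 0.0499], 0.88)] [([0.5756, -0.1313, -0.0016], 0.83), ([0.3397, 0.0438, 0.0039], 0.79), ([0.4392, -0.283, 0.002], 0.73), ([0.4434, -0.2711, 0.0039], 0.52)] [([0.4426, -0.2798, 0.0004], 0.73)] []
((418.1915283203125, -99.53876495361328), (145.87855529785156, 72.74422454833984), 89.48843383789062) ((418.63653564453125, -99.1587905883789), (142.52134704589844, 71.00071716308594), 89.77442932128906) ((418.7875061035156, -98.81249237060547), (141.0749969482422, 69.82501220703125), 90.0) [([0.4348, -0.1046, -0.0008], 0.86)] [([0.4312, -0.1026, 0.0466], 0.92), ([0.5487, -0.2706, 0.1406], 0.47)] [([0.5794, -0.1294, 0.0012], 0.93), ([0.3377, 0.0498, -0.0005], 0.88), ([0.4423, -0.2733, 0.0027], 0.86), ([0.5311, -0.2691, 0.0804], 0.36)] [([0.4437, -0.2744, -0.0052], 0.73)] [([0.5497, -0.2703, 0.14], 0.46)]
((435.1749572753906, -101.89999389648438), (108.29997253417969, 147.24996948242188), 0.0) ((435.1750183105469, -101.9000015258789), (143.44996643066406, 104.49995422363281), 90.0) ((434.699951171875, -101.9000015258789), (102.59999084472656, 141.5499725341797), -0.0)
```

View pics/e.png

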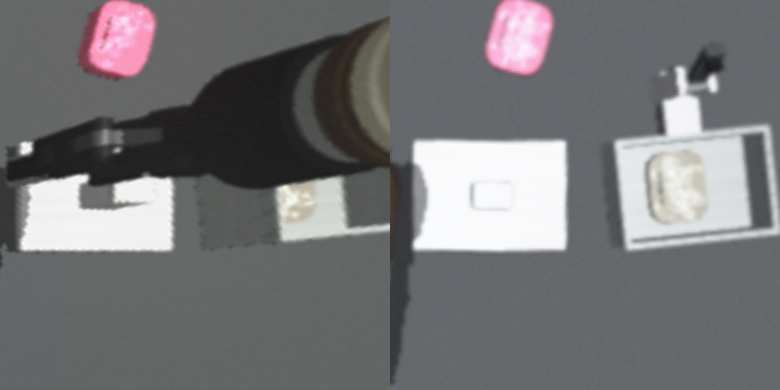

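The lid lies flat at (0.434, -0.101), yaw 0, block up. The can lies flat in the case. I'll take the lid again by the block.

Emit:
{"name": "move_arm", "arguments": {
  "targets": [
    {"x": 0.002, "y": -0.035, "z": 0, "turn": 0},
    {"x": 0.002, "y": -0.035, "z": 0, "turn": 0},
    {"x": 0.002, "y": -0.035, "z": 0, "turn": 0},
    {"x": 0.001, "y": -0.035, "z": 0, "turn": 0},
    {"x": 0, "y": -0.0235, "z": 0, "turn": 0}
  ]
}}

```text
time: 20.7
ee_pos: [0.4349, -0.1086, 0.1407]
tcp_rot: [[1.0, -0.003, 0.001], [-0.003, -1.0, -0.001], [0.001, 0.001, -1.0]]
wrist_force: [-0.3, -0.4, 0.5]
grip_width: 0.65
finger_force: 0.0
```

Emit:
{"name": "move_arm", "arguments": {
  "targets": [
    {"x": 0, "y": 0, "z": -0.025, "turn": 0},
    {"x": 0, "y": 0, "z": -0.03, "turn": 0},
    {"x": 0, "y": 0, "z": -0.03, "turn": 0},
    {"x": 0, "y": 0, "z": -0.02, "turn": 0},
    {"x": 0, "y": 0, "z": -0.01, "turn": 0}
  ]
}}

```text
time: 21.12
ee_pos: [0.4327, -0.1048, 0.0225]
tcp_rot: [[1.0, -0.002, -0.004], [-0.002, -1.0, 0.002], [-0.004, -0.002, -1.0]]
wrist_force: [-0.9, 0.7, -0.4]
grip_width: 0.653
finger_force: 0.0
```

Emit:
{"name": "move_arm", "arguments": {
  "targets": [
    {"x": 0, "y": 0, "z": 0, "turn": 0},
    {"x": 0, "y": 0, "z": 0, "turn": 0}
  ]
}}

```text
time: 21.28
ee_pos: [0.4351, -0.1058, 0.0257]
tcp_rot: [[1.0, -0.001, 0.0], [-0.001, -1.0, -0.0], [0.0, 0.0, -1.0]]
wrist_force: [0.0, 0.5, 0.7]
grip_width: 0.653
finger_force: 0.0
```

Emit:
{"name": "move_arm", "arguments": {
  "targets": [
    {"x": 0, "y": 0.0045, "z": -0.002, "turn": 0},
    {"x": 0, "y": 0, "z": 0, "turn": 0}
  ]
}}

```text
time: 21.45
ee_pos: [0.4359, -0.1011, 0.0246]
tcp_rot: [[1.0, -0.001, 0.002], [-0.001, -1.0, -0.001], [0.002, 0.001, -1.0]]
wrist_force: [-1.0, -0.3, 0.4]
grip_width: 0.651
finger_force: 0.0
```

Emit:
{"name": "move_arm", "arguments": {
  "targets": [
    {"x": 0, "y": 0, "z": 0, "turn": 0},
    {"x": 0, "y": 0, "z": 0, "turn": 0},
    {"x": 0, "y": 0, "z": 0, "turn": 0},
    {"x": 0, "y": 0, "z": 0, "turn": 0},
    {"x": 0, "y": 0, "z": 0, "turn": 0}
  ],
  "gripper": 1,
  "squeeze": 70
}}

```text
time: 21.87
ee_pos: [0.4358, -0.1015, 0.0245]
tcp_rot: [[1.0, -0.001, 0.002], [-0.001, -1.0, -0.001], [0.002, 0.001, -1.0]]
wrist_force: [-1.3, 0.9, 6.4]
grip_width: 0.406
finger_force: 71.1
```

Emit:
{"name": "move_arm", "arguments": {
  "targets": [
    {"x": 0, "y": 0, "z": 0.01, "turn": 0},
    {"x": 0, "y": 0, "z": 0.025, "turn": 0},
    {"x": 0, "y": 0, "z": 0.03, "turn": 0},
    {"x": 0, "y": 0, "z": 0.03, "turn": 0},
    {"x": 0, "y": 0, "z": 0.02, "turn": 0}
  ]
}}

```text
time: 22.28
ee_pos: [0.4354, -0.1015, 0.1414]
tcp_rot: [[1.0, -0.001, 0.003], [-0.001, -1.0, -0.001], [0.003, 0.001, -1.0]]
wrist_force: [-0.1, -0.4, -3.1]
grip_width: 0.405
finger_force: 70.6
```

Emit:
{"name": "move_arm", "arguments": {
  "targets": [
    {"x": 0, "y": 0, "z": 0, "turn": 0.1},
    {"x": 0, "y": 0, "z": 0, "turn": 0.005},
    {"x": 0, "y": 0, "z": 0, "turn": 0},
    {"x": 0, "y": 0, "z": 0, "turn": 0}
  ]
}}

```text
time: 22.62
ee_pos: [0.4338, -0.1006, 0.1373]
tcp_rot: [[0.995, 0.102, -0.002], [0.102, -0.995, 0.001], [-0.002, -0.001, -1.0]]
wrist_force: [0.4, -0.2, -3.3]
grip_width: 0.406
finger_force: 70.6
```

Run:
```python
from h import *
s=st(); R=np.array(s["tcp_rot"])
print(s["ee_pos"],np.degrees(np.arctan2(R[1,1],R[0,1])),s["wrist_force"],s["moment"],s["grip_width"])
for n in("side","top"):
    p=eyes.get_image(n); np.save(f"/tmp/{n}.npy",p,allow_pickle=True)
    print(find(p,"lid"),find(p,"lid_handle"),find(p,"case"),find(p,"clamp_hinge"),find(p,"case_floor"))
    a=rect(p,(.442,-.279),.06,.09,390); b=rect(p,(.435,-.103),.126,.09,390)
    cv2.imwrite(f"pics/f{n}.png",np.hstack([a,b])[:,:,::-1])
cv2.imwrite("pics/f.png",cv2.resize(np.vstack([cv2.imread("pics/fside.png"),cv2.imread("pics/ftop.png")]),(600,600)))
```

```text
[ 0.43378592 -0.10062009  0.13732009] -84.17260510917649 [ 0.36704205 -0.22995416 -3.30280471] [ 0.01134984  0.01112616 -0.08214018] 0.4057276088336449
[([0.4292, -0.1019, 0.1123], 0.78)] [([0.431, -0.0996, 0.1614], 0.83)] [] [([0.5317, -0.2695, 0.0812], 0.7)] [([0.4431, -0.2805, 0.0013], 0.95)]
[] [([0.5485, -0.2668, 0.141], 0.72)] [] [([0.5277, -0.2694, 0.0762], 0.94)] []
```

View pics/f.png

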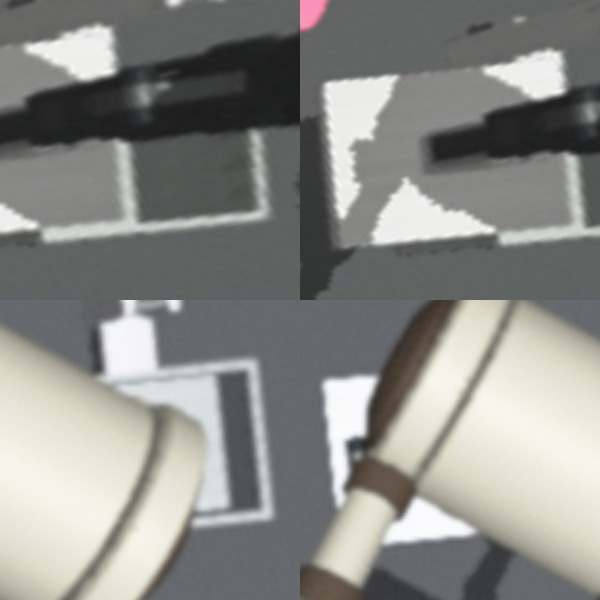

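Emit:
{"name": "move_arm", "arguments": {
  "targets": [
    {"x": 0.001, "y": -0.02, "z": 0, "turn": 0.003},
    {"x": 0.002, "y": -0.035, "z": 0, "turn": 0},
    {"x": 0.002, "y": -0.035, "z": 0, "turn": 0},
    {"x": 0.002, "y": -0.035, "z": 0, "turn": 0},
    {"x": 0.001, "y": -0.035, "z": 0, "turn": 0}
  ]
}}

```text
time: 23.63
ee_pos: [0.4429, -0.2628, 0.1384]
tcp_rot: [[0.994, 0.107, 0.0], [0.107, -0.994, -0.0], [0.0, 0.0, -1.0]]
wrist_force: [0.9, -0.7, -3.5]
grip_width: 0.408
finger_force: 70.8
```

Emit:
{"name": "move_arm", "arguments": {
  "targets": [
    {"x": 0, "y": -0.018, "z": -0.01, "turn": 0},
    {"x": 0, "y": 0, "z": -0.015, "turn": 0},
    {"x": 0, "y": 0, "z": -0.015, "turn": 0},
    {"x": 0, "y": 0, "z": -0.004, "turn": 0},
    {"x": 0, "y": 0, "z": 0, "turn": 0}
  ]
}}

```text
time: 24.05
ee_pos: [0.4418, -0.2782, 0.0928]
tcp_rot: [[0.994, 0.106, -0.003], [0.106, -0.994, 0.003], [-0.002, -0.003, -1.0]]
wrist_force: [0.1, -0.3, -3.1]
grip_width: 0.407
finger_force: 70.9
```

Emit:
{"name": "move_arm", "arguments": {
  "targets": [
    {"x": 0, "y": 0, "z": 0, "turn": 0},
    {"x": 0, "y": 0, "z": 0, "turn": 0}
  ]
}}

```text
time: 24.22
ee_pos: [0.4435, -0.2795, 0.0955]
tcp_rot: [[0.994, 0.107, 0.001], [0.107, -0.994, -0.001], [0.001, 0.002, -1.0]]
wrist_force: [-0.0, -0.8, -3.1]
grip_width: 0.404
finger_force: 70.9
```

Run:
```python
from h import *
s=st(); R=np.array(s["tcp_rot"])
print(s["ee_pos"],np.degrees(np.arctan2(R[1,1],R[0,1])),s["wrist_force"],s["moment"],s["grip_width"])
for n in("side","top"):
    p=eyes.get_image(n)
    print(find(p,"lid"),find(p,"lid_handle"),find(p,"case"))
    zt=s["ee_pos"][2]-.0085
    cv2.imwrite(f"pics/g{n}.png",np.hstack([rect(p,(.442,-.279),z,.09,390) for z in(.06,zt)])[:,:,::-1])
cv2.imwrite("pics/g.png",np.vstack([cv2.imread("pics/gside.png"),cv2.imread("pics/gtop.png")])[:, :, :])
cv2.imwrite("pics/g.png",cv2.resize(cv2.imread("pics/g.png"),(600,600)))
```

```text
[ 0.4434948  -0.27950198  0.0954657 ] -83.85355621146127 [-0.0312538  -0.76399349 -3.12042275] [ 0.05316156 -0.02830773  0.01807445] 0.40416486573351657
[([0.4408, -0.2814, 0.0706], 0.76), ([0.736, 0.007, 0.0015], 0.55)] [([0.4416, -0.2746, 0.1206], 0.81)] [([0.4415, -0.2775, -0.001], 0.59)]
[([0.4437, -0.2817, 0.0674], 0.66)] [([0.4384, -0.2836, 0.1185], 0.84)] []
```

Emit:
{"name": "move_arm", "arguments": {
  "targets": [
    {"x": -0.001, "y": 0.0005, "z": -0.005, "turn": 0},
    {"x": 0, "y": 0, "z": -0.005, "turn": 0},
    {"x": 0, "y": 0, "z": -0.003, "turn": 0},
    {"x": 0, "y": 0, "z": 0, "turn": 0}
  ]
}}

```text
time: 24.95
ee_pos: [0.4411, -0.2779, 0.08]
tcp_rot: [[0.994, 0.107, -0.002], [0.107, -0.994, 0.002], [-0.002, -0.002, -1.0]]
wrist_force: [-0.4, 2.1, -3.3]
grip_width: 0.405
finger_force: 70.9
```

Emit:
{"name": "move_arm", "arguments": {
  "targets": [
    {"x": 0, "y": 0, "z": -0.001, "turn": 0},
    {"x": 0, "y": 0, "z": -0.001, "turn": 0},
    {"x": 0, "y": 0, "z": 0, "turn": 0}
  ]
}}

```text
time: 25.2
ee_pos: [0.4418, -0.2786, 0.0792]
tcp_rot: [[0.994, 0.107, -0.0], [0.107, -0.994, 0.0], [-0.0, -0.0, -1.0]]
wrist_force: [-0.2, -0.2, -3.5]
grip_width: 0.406
finger_force: 70.9
```

Emit:
{"name": "move_arm", "arguments": {
  "targets": [
    {"x": 0, "y": 0, "z": -0.001, "turn": 0},
    {"x": 0, "y": 0, "z": -0.001, "turn": 0},
    {"x": 0, "y": 0, "z": -0.001, "turn": 0},
    {"x": 0, "y": 0, "z": 0, "turn": 0}
  ]
}}

```text
time: 25.53
ee_pos: [0.4417, -0.2786, 0.0761]
tcp_rot: [[0.994, 0.107, -0.0], [0.107, -0.994, 0.0], [-0.0, -0.0, -1.0]]
wrist_force: [-0.6, 0.1, -4.6]
grip_width: 0.404
finger_force: 70.9
```

Emit:
{"name": "move_arm", "arguments": {
  "targets": [
    {"x": 0, "y": 0, "z": -0.001, "turn": 0},
    {"x": 0, "y": 0, "z": -0.001, "turn": 0},
    {"x": 0, "y": 0, "z": 0, "turn": 0}
  ]
}}

```text
time: 25.78
ee_pos: [0.4419, -0.2788, 0.0746]
tcp_rot: [[0.994, 0.107, 0.0], [0.107, -0.994, -0.0], [0.0, 0.0, -1.0]]
wrist_force: [-0.8, 1.2, -1.3]
grip_width: 0.408
finger_force: 71.1
```

Seating right at the expected height. A slight further press, then I'll release.

Emit:
{"name": "move_arm", "arguments": {
  "targets": [
    {"x": 0, "y": 0, "z": -0.001, "turn": 0},
    {"x": 0, "y": 0, "z": -0.0005, "turn": 0},
    {"x": 0, "y": 0, "z": 0, "turn": 0}
  ]
}}

```text
time: 26.03
ee_pos: [0.442, -0.2788, 0.0745]
tcp_rot: [[0.994, 0.107, -0.0], [0.107, -0.994, -0.0], [-0.0, 0.0, -1.0]]
wrist_force: [-5.5, 4.0, 12.0]
grip_width: 0.405
finger_force: 72.7
```

Emit:
{"name": "move_arm", "arguments": {
  "targets": [
    {"x": 0, "y": 0, "z": 0, "turn": 0},
    {"x": 0, "y": 0, "z": 0, "turn": 0},
    {"x": 0, "y": 0, "z": 0, "turn": 0}
  ],
  "gripper": -0.2
}}

```text
time: 26.28
ee_pos: [0.4421, -0.2789, 0.073]
tcp_rot: [[0.994, 0.107, 0.001], [0.107, -0.994, -0.001], [0.001, 0.001, -1.0]]
wrist_force: [-0.5, 0.0, 0.7]
grip_width: 0.603
finger_force: 0.0
```

Emit:
{"name": "move_arm", "arguments": {
  "targets": [
    {"x": 0, "y": 0, "z": 0.02, "turn": 0},
    {"x": 0, "y": 0, "z": 0.03, "turn": 0},
    {"x": 0, "y": 0, "z": 0.035, "turn": 0},
    {"x": 0, "y": 0, "z": 0.035, "turn": 0},
    {"x": 0, "y": 0, "z": 0.03, "turn": 0}
  ]
}}

```text
time: 26.7
ee_pos: [0.4421, -0.2789, 0.2252]
tcp_rot: [[0.994, 0.107, 0.001], [0.107, -0.994, -0.001], [0.001, 0.001, -1.0]]
wrist_force: [0.3, -0.3, 0.9]
grip_width: 0.602
finger_force: 0.0
```

Run:
```python
from h import *
s=st(); R=np.array(s["tcp_rot"])
print(s["ee_pos"],np.degrees(np.arctan2(R[1,1],R[0,1])),s["joints"])
for n in("side","top"):
    p=eyes.get_image(n)
    for q in("lid","lid_handle","clamp_tip","clamp_hinge"): print(n,q,find(p,q))
    if n=="side": cv2.imwrite("pics/h.png",cv2.resize(p["image"][100:220,310:430,::-1],(600,600)))
```

```text
[ 0.44209024 -0.27889415  0.22524088] -83.87915934397735 [-4.55075662e+01  1.46650895e+00  1.00343788e+02  1.68001762e-03
  7.80823974e+01  3.83711985e+01]
side lid [([0.4411, -0.2808, 0.0486], 0.67)]
side lid_handle [([0.4397, -0.2772, 0.102], 0.95)]
side clamp_tip [([0.5508, -0.2693, 0.1396], 0.63)]
side clamp_hinge [([0.5302, -0.2693, 0.0843], 0.61)]
top lid [([0.4399, -0.2793, 0.048], 0.62)]
top lid_handle [([0.4373, -0.2787, 0.0998], 0.74)]
top clamp_tip [([0.5504, -0.2673, 0.1395], 0.48)]
top clamp_hinge [([0.532, -0.2682, 0.0802], 0.61)]
```

View pics/h.png

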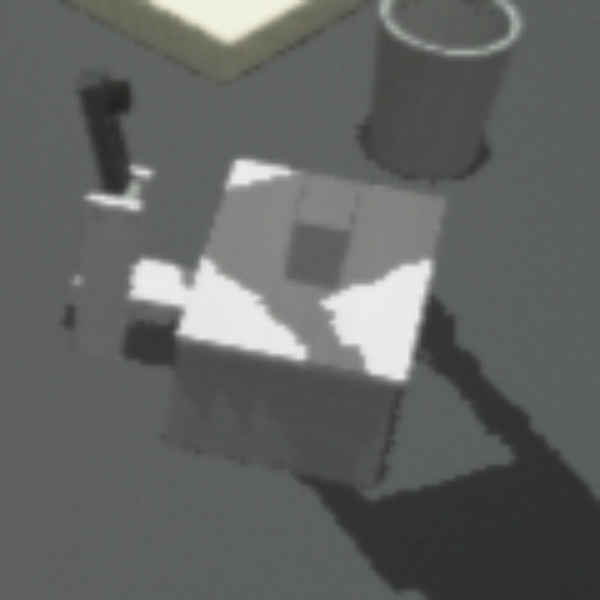

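The lid is home: the networks put it at z 0.048–0.049 with the handle top at 0.100–0.102, the flange sits on the rim in the crop, and the clamp arm at (105,130) is still up. That crop was one picture over the 10 allowed, so I won't view any more. Next I'll shut the gripper and go round behind the arm.

Emit:
{"name": "move_arm", "arguments": {
  "targets": [
    {"x": 0.029, "y": 0.003, "z": 0, "turn": 0},
    {"x": 0.029, "y": 0.003, "z": 0, "turn": 0},
    {"x": 0.029, "y": 0.003, "z": 0, "turn": 0},
    {"x": 0.029, "y": 0.003, "z": 0, "turn": 0},
    {"x": 0.028, "y": 0.003, "z": 0, "turn": 0}
  ],
  "gripper": 1,
  "squeeze": 40
}}

```text
time: 27.62
ee_pos: [0.5869, -0.2631, 0.2217]
tcp_rot: [[0.994, 0.107, -0.001], [0.107, -0.994, 0.001], [-0.001, -0.001, -1.0]]
wrist_force: [0.8, -0.4, 0.8]
grip_width: 0.0
finger_force: 0.0
```

Emit:
{"name": "move_arm", "arguments": {
  "targets": [
    {"x": 0, "y": 0, "z": 0, "turn": 0},
    {"x": 0, "y": 0, "z": -0.025, "turn": 0},
    {"x": 0, "y": 0, "z": -0.03, "turn": 0},
    {"x": 0, "y": 0, "z": -0.03, "turn": 0},
    {"x": 0, "y": 0, "z": -0.012, "turn": 0}
  ]
}}

```text
time: 28.03
ee_pos: [0.5827, -0.2619, 0.1202]
tcp_rot: [[0.994, 0.106, -0.007], [0.107, -0.994, 0.005], [-0.007, -0.006, -1.0]]
wrist_force: [0.6, -0.0, -1.7]
grip_width: 0.002
finger_force: 0.0
```

Emit:
{"name": "move_arm", "arguments": {
  "targets": [
    {"x": 0, "y": 0, "z": 0, "turn": 0},
    {"x": 0, "y": 0, "z": 0, "turn": 0}
  ]
}}

```text
time: 28.2
ee_pos: [0.5854, -0.2637, 0.1258]
tcp_rot: [[0.994, 0.106, -0.001], [0.106, -0.994, 0.001], [-0.001, -0.001, -1.0]]
wrist_force: [-0.1, 0.8, -0.2]
grip_width: -0.003
finger_force: 0.0
```

Run:
```python
from h import *
s=st(); print(s["ee_pos"],s["wrist_force"],s["grip_width"])
p=eyes.get_image("side"); print(find(p,"clamp_tip"))
```

```text
[ 0.58544872 -0.26365519  0.12583052] [-0.09991865  0.82426086 -0.19564817] -0.0026824107580236925
[([0.5535, -0.2714, 0.1414], 0.73)]
```

Emit:
{"name": "move_arm", "arguments": {
  "targets": [
    {"x": -0.01, "y": -0.001, "z": 0.0005, "turn": 0},
    {"x": -0.01, "y": -0.001, "z": 0.0005, "turn": 0},
    {"x": -0.01, "y": -0.001, "z": 0, "turn": 0},
    {"x": -0.008, "y": -0.001, "z": 0, "turn": 0},
    {"x": 0, "y": 0, "z": 0, "turn": 0}
  ]
}}

```text
time: 28.72
ee_pos: [0.5481, -0.2688, 0.1293]
tcp_rot: [[0.994, 0.106, 0.003], [0.106, -0.994, -0.003], [0.003, 0.003, -1.0]]
wrist_force: [-0.3, -0.5, -0.3]
grip_width: -0.0
finger_force: 0.0
```

Emit:
{"name": "move_arm", "arguments": {
  "targets": [
    {"x": -0.008, "y": -0.001, "z": 0, "turn": 0},
    {"x": -0.008, "y": -0.001, "z": 0, "turn": 0},
    {"x": -0.005, "y": -0.0005, "z": -0.002, "turn": 0},
    {"x": -0.005, "y": -0.0005, "z": -0.002, "turn": 0},
    {"x": -0.005, "y": -0.0005, "z": -0.003, "turn": 0}
  ]
}}

```text
time: 29.13
ee_pos: [0.5164, -0.2715, 0.12]
tcp_rot: [[0.994, 0.107, 0.0], [0.107, -0.994, -0.001], [0.0, 0.001, -1.0]]
wrist_force: [1.1, -0.2, 2.7]
grip_width: -0.004
finger_force: 1.3
```

Run:
```python
from h import *
s=st(); print(s["ee_pos"],s["wrist_force"],s["moment"])
for n in("side","top"):
    p=eyes.get_image(n); print(find(p,"clamp_tip"),find(p,"lid"))
```

```text
[ 0.51640542 -0.27146975  0.12002906] [ 1.11512594 -0.2213002   2.65412118] [-0.09620887 -0.14815062  0.02549261]
[([0.4941, -0.2759, 0.1297], 0.73)] [([0.4391, -0.2791, 0.0505], 0.86)]
[] []
```

Emit:
{"name": "move_arm", "arguments": {
  "targets": [
    {"x": -0.005, "y": -0.0005, "z": -0.004, "turn": 0},
    {"x": -0.005, "y": -0.0005, "z": -0.005, "turn": 0},
    {"x": -0.004, "y": -0.0005, "z": -0.005, "turn": 0},
    {"x": -0.003, "y": -0.0005, "z": -0.005, "turn": 0},
    {"x": -0.002, "y": 0, "z": -0.004, "turn": 0}
  ]
}}

```text
time: 29.85
ee_pos: [0.4973, -0.2733, 0.0961]
tcp_rot: [[0.994, 0.106, 0.0], [0.106, -0.994, -0.0], [0.0, 0.0, -1.0]]
wrist_force: [0.5, -1.2, 1.8]
grip_width: -0.0
finger_force: 1.1
```

Emit:
{"name": "move_arm", "arguments": {
  "targets": [
    {"x": -0.002, "y": 0, "z": -0.004, "turn": 0},
    {"x": -0.001, "y": 0, "z": -0.004, "turn": 0},
    {"x": 0, "y": 0, "z": -0.003, "turn": 0},
    {"x": 0, "y": 0, "z": 0, "turn": 0}
  ]
}}

```text
time: 30.18
ee_pos: [0.4943, -0.273, 0.0852]
tcp_rot: [[0.994, 0.107, -0.001], [0.107, -0.994, 0.001], [-0.001, -0.001, -1.0]]
wrist_force: [0.8, 0.1, -0.7]
grip_width: 0.002
finger_force: 0.0
```

Run:
```python
from h import *
s=st(); print(s["ee_pos"],s["wrist_force"],s["moment"])
for n in("side","top"):
    p=eyes.get_image(n); print(find(p,"clamp_tip"),find(p,"lid"))
```

```text
[ 0.49430605 -0.27302941  0.08516409] [ 0.75382294  0.1431608  -0.68750229] [-0.00432896 -0.00460119  0.0637518 ]
[([0.4672, -0.2789, 0.0794], 0.7)] [([0.4384, -0.2804, 0.0499], 0.77)]
[([0.468, -0.2784, 0.0827], 0.55)] []
```

Emit:
{"name": "move_arm", "arguments": {
  "targets": [
    {"x": 0, "y": 0, "z": -0.0015, "turn": 0},
    {"x": 0, "y": 0, "z": -0.001, "turn": 0},
    {"x": 0, "y": 0, "z": 0, "turn": 0}
  ]
}}

```text
time: 30.73
ee_pos: [0.4949, -0.2732, 0.0849]
tcp_rot: [[0.994, 0.107, -0.0], [0.107, -0.994, 0.0], [-0.0, -0.0, -1.0]]
wrist_force: [-4.3, 2.8, 11.4]
grip_width: 0.0
finger_force: 5.6
```

Emit:
{"name": "move_arm", "arguments": {
  "targets": [
    {"x": 0, "y": 0, "z": -0.001, "turn": 0},
    {"x": 0, "y": 0, "z": 0, "turn": 0}
  ]
}}

```text
time: 30.9
ee_pos: [0.495, -0.2732, 0.0848]
tcp_rot: [[0.994, 0.107, -0.001], [0.107, -0.994, 0.0], [-0.001, -0.0, -1.0]]
wrist_force: [-6.1, 5.3, 17.2]
grip_width: 0.0
finger_force: 8.5
```

Hard stop at 0.085 with 17 N, which is the height of the arm's top when level. I'll retreat and verify.

Emit:
{"name": "move_arm", "arguments": {
  "targets": [
    {"x": 0, "y": 0, "z": 0.01, "turn": 0},
    {"x": 0, "y": 0, "z": 0.03, "turn": 0},
    {"x": 0, "y": 0, "z": 0.04, "turn": 0},
    {"x": 0, "y": 0.02, "z": 0.035, "turn": 0},
    {"x": 0, "y": 0.035, "z": 0, "turn": 0}
  ]
}}

```text
time: 31.32
ee_pos: [0.4987, -0.2229, 0.2063]
tcp_rot: [[0.995, 0.103, 0.013], [0.103, -0.995, -0.01], [0.011, 0.012, -1.0]]
wrist_force: [1.8, -0.1, 2.1]
grip_width: 0.002
finger_force: 0.0
```

Emit:
{"name": "move_arm", "arguments": {
  "targets": [
    {"x": 0, "y": 0.035, "z": 0, "turn": 0},
    {"x": 0, "y": 0.035, "z": 0, "turn": 0},
    {"x": 0, "y": 0.035, "z": 0, "turn": 0},
    {"x": 0, "y": 0.02, "z": 0, "turn": 0},
    {"x": 0, "y": 0, "z": 0, "turn": 0}
  ]
}}

```text
time: 31.73
ee_pos: [0.4945, -0.0894, 0.1973]
tcp_rot: [[0.994, 0.111, -0.0], [0.111, -0.994, 0.001], [0.0, -0.001, -1.0]]
wrist_force: [-0.6, -0.6, -1.2]
grip_width: -0.002
finger_force: 0.0
```

Run:
```python
from h import *
s=st(); print(s["time"],s["ee_pos"],s["wrist_force"])
for n in("side","top"):
    p=eyes.get_image(n)
    for q in ("clamp_tip","lid","lid_handle","case","header","driver","can"): print(n,q,find(p,q))
```

```text
31.7333 [ 0.49448832 -0.08941287  0.19733278] [-0.57402243 -0.57748808 -1.21832803]
side clamp_tip [([0.4693, -0.2772, 0.0805], 0.46)]
side lid [([0.4399, -0.2802, 0.0511], 0.58)]
side lid_handle [([0.4388, -0.2779, 0.1013], 0.73)]
side case [([0.4412, -0.2802, -0.0005], 0.89), ([0.4397, -0.2772, 0.098], 0.24)]
side header [([0.6682, 0.0359, -0.0012], 0.58)]
side driver [([0.7379, 0.0073, -0.0016], 0.56)]
side can [([0.5784, -0.1273, 0.0044], 0.84), ([0.3386, 0.0486, 0.0019], 0.61)]
top clamp_tip []
top lid []
top lid_handle [([0.4395, -0.2804, 0.1008], 0.91)]
top case []
top header [([0.6695, 0.0341, 0.0023], 0.55)]
top driver [([0.7346, 0.0069, 0.0067], 0.91)]
top can []
```

The clamp is level, the lid is home, and the bystanders haven't moved. I'll hand in.

```bash
python3 -c "
from workcell import hand_in
print(hand_in())"
```

```text
the job is handed in; nothing more can be done
None
```

The job is handed in at 31.7 s: the can is flat in the case, the lid was laid flat, regripped and seated home, and the clamp is fully down, with the header and driver unmoved; I viewed 11 pictures, one over the 10 allowed.

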